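# Light the stage and hold the loupe at focus over the counting slide

## Task

Turn the lamp stage's dimmer knob clockwise all the way to its end stop, then take the loupe by its handle from its wooden rest and hold it level and still with its lens centred over the middle of the glass counting slide, at the height of the red collar on the gauge post. The program finishes while still holding the loupe there, clear of everything but the gripper. Do not disturb the slide or the collar, and leave the other things on the bench where they are.

Things in the scene. Friction and masses are not known exactly. Their poses are not given: they have to be found in the camera images.
- illuminator: fixed white lamp stage, left or right on the bench, 200 (x) x 270 (y) x 55 mm high, flat top; origin: centre of its underside, own x away from the robot, y left, turned up to 0.3 rad. In its frame: pale window about 110 mm wide at y = -45 mm, dimmer axis at x = -35, y = 85, gauge post (8 mm thick, 100 mm tall above the top, foot 26 mm wide) at x = 85, y = -45
- dimmer_grip (a point): on the vertical axis of the black dimmer knob, at the height to grip: 37 mm above the stage's top, 7 mm below the top of the knob's upright bar (42 mm long, 14 wide, 32 high). Turns with the knob: x axis along the bar, -x the end with the white mark. Turning takes about 0.03 N m
- dimmer (a joint): dimmer angle in rad, growing clockwise seen from above; stops at 0 and at 4.4 (full brightness, white mark at the big red dot). At 0 the bar lies along the stage's x axis. Starts 0.6 to 1.4 rad short of the 4.4 stop; stays where it is left
- slide: loose green glass counting slide 32 x 76 x 6 mm lying on the lamp stage's window, a metal patch with a blue square at its middle; origin at the centre of its underside, its long side along its y axis
- slide_mid (a point): middle of the counting slide's top face, 6 mm above the stage's top
- collar_mark (a point): centre of the red collar (22 mm wide, 8 mm high) on the gauge post: the focal height is the height of this point, 48 to 83 mm above the stage's top. The collar slides up and down the post only if pushed with more than 4 N
- loupe: loose loupe, about 120 g, lying flat on its rest: black lens ring 64 mm wide and a straight flat-sided handle, all 14 mm thick; origin at the underside below the balance point in the handle, x axis from the handle towards the lens, z up when level
- loupe_grip (a point): grip point, within a few mm of the balance point, half-way up the handle (7 mm above its underside), axes as the loupe; the blue handle here is 16 mm wide (along y), straight from 25 mm behind to 34 mm ahead; a dark steel tail 18 mm wide reaches 70 mm behind
- loupe_lens (a point): centre of the lens, half-way through its thickness, 66 mm ahead of the grip point along the loupe's x axis and level with it
- rest: fixed wooden loupe rest: plate 170 x 75 x 6 mm with two blocks, tops at 30 mm, that carry the loupe; origin on the table under the grip point, x axis as the loupe's (to 0.06 rad). Blocks from 55 to 85 mm ahead (55 mm wide) and 51 to 69 mm behind (45 mm wide); between them the handle's sides are free down to the plate
- flask: bystander: amber conical flask with stopper, 82 mm wide, 137 mm tall, back of the bench; origin at the centre of its underside
- bottle: bystander: amber bottle with a blue cap, 64 mm wide, 150 mm tall, back of the bench; origin at the centre of its underside
- jar: bystander: clear jar with a yellow cap, 60 mm wide, 70 mm tall, right side; origin at the centre of its underside
- tweezers: bystander: steel tweezers lying flat, 125 mm long, 7 mm high, left side; origin at the centre of its underside
- slide_box: bystander: closed green slide box 100 x 80 x 32 mm, left side; origin at the centre of its underside
Things that resemble listed ones, but are neither listed nor needed, are in the scene too. Several things have the shape of the loupe; the one meant has the colours described above.

How it is judged:
On the way, in this order (a step that is already met when the one before it is completed fails the run):
1. the dimmer is turned clockwise to its end stop (value of joint dimmer above 4.28 rad), for 0.2 s.
2. the gripper has lifted the loupe clear of its rest (contact force between loupe and the fingers above 0.5 N and z of loupe_grip in the frame of rest above 0.055 m), for 0.2 s.
At the end, for the whole second after the job is handed in: dimmer within 0.12 rad of its 4.4 stop; loupe held by the fingers, touching nothing else, lens centre within 10 mm horizontally of the slide's middle and 6 mm of the collar's height, level within 0.12 rad, below 20 mm/s and 0.15 rad/s; slide moved under 6 mm, collar under 4 mm (value of joint dimmer above 4.28 rad and contact force between loupe and the fingers above 0.5 N and horizontal distance between loupe_lens and slide_mid below 0.01 m and z of loupe_lens in the frame of collar_mark between -0.006 and 0.006 m and angle between loupe's own z axis and vertical below 0.12 rad and linear speed of loupe below 0.02 m/s and angular speed of loupe below 0.15 rad/s and contact force between loupe and illuminator below 0.1 N and contact force between loupe and slide below 0.1 N and contact force between loupe and rest below 0.1 N and distance of slide from where it was at the start of the episode below 0.006 m and distance of collar_mark from where it was at the start of the episode below 0.004 m); the arm keeps its last pose, push and grip.
It fails at once if the counting slide is displaced by more than 6 mm (distance of slide from where it was at the start of the episode above 0.006 m).
It fails at once if the collar is displaced by more than 4 mm (distance of collar_mark from where it was at the start of the episode above 0.004 m).
It fails at once if a bystander is displaced by more than 25 mm (distance of any of flask, bottle, jar, tweezers, slide_box from where it was at the start of the episode above 0.025 m).
It also fails if it takes over 51 s, if anything falls off the work surface, if the arm or the gripper's body presses on something with over 40 N, if the wrist force passes 120 N, or if a joint passes its speed limit or range.

## Robot

A 6-joint arm with a two-finger parallel gripper is mounted at the origin on the work surface. World frame = base frame: x ahead of the robot, y to its left, z up, the work surface at z = 0. Lengths are in m, angles in rad, forces in N, time in s.
With the tool pointing down it reaches from about 0.275 to 0.825 m from the base axis. Payload 4.9 kg.
Tool frame: the origin (TCP) lies on the centre line of the jaws, within the pads' length; the fingertips stand r.tcp_to_tips ahead of it and the grasp point (between the pads) lies 2 mm behind it (r.tcp_to_tips is the distance from the TCP to the fingertips, in m); z points along the fingers, y is the line along which they close (so a half turn about z gives the same grasp; the last joint's range is limited). The gripper opens to 85 mm and grips with 20 to 120 N. Pads are 22 mm wide; open, the fingers measure 114 mm over their backs; the gripper's body (76 mm by 85 mm) begins 54 mm behind the grasp point. The pads swing forward as they close: fully open they stand 13 mm farther back than shut.
Start: joints at [-1.251, 0.326, -0.193, 1.052, 0, 1.437], TCP at [0.241, -0.494, 0.248] pointing down, gripper open.
Joint ranges: [-2.65, 2.65], [-0.97, 1.79], [-1.3, 1.35], [-1.93, 2.1], [-1.47, 1.37], [-3.14, 3.14]. Speed limits (rad/s): [2.57, 2.57, 3.14, 3.14, 3.14, 3.14].

## Interface

Orientations are given as [roll, pitch, yaw] about the fixed x, y, z axes, in that order (R = Rz(yaw) Ry(pitch) Rx(roll)).
In Python, from cell import r, eyes, order gives the robot as it stands. The module is installed in compiled form; this text tells all that it offers.
- The arm moves only by the tool send_rows, never from a script. Its argument "motion" is a list of rows, each a list of 7 numbers: the finger opening in cm, from 0 to 8.54, then the shift along the tool's x, y, z in cm, then the turn, a rotation vector about the tool's x, y, z in degrees. A call has 1 to 5 rows; each row is the pose to reach, as a shift and turn from the pose commanded when the call began, along the tool's axes at that moment; what a row does not reach only later rows make up. A row lasts 1/12 s, in which the tool goes at most 41.7 mm and 7.16 degrees, less where a joint would pass 70% of its speed; a pose out of reach is approached as far as the arm can. A call with a gripper value outside its range is refused whole. The fingers move at their own pace and stop on an object; "newtons" is the grip in N (left out, the last holds). Time passes only in rows, so rows that repeat a pose let the fingers close. It gives the time, the measured TCP pose, the force, the opening and the grip force at its end, in the units of the state.
- r.get_obs(): the state, without advancing time (a new reading comes with each control period).
- eyes.read_camera(name): name is "scene" or "top"; returns a dict with "img" (384x512x3 uint8, red, green, blue), "mtx" (3x3 intrinsics, pixels), "world_to_cam" (4x4, takes a point from world to camera coordinates). Camera axes: x right, y up, looking along -z (the intrinsics and any distortion apply to the point x, -y, -z); pixel columns grow to the right and rows downward; lengths in m; the calibration is good to about 2 mm. A picture is of the moment at which its call begins. There is no depth.
- order.sign_off(): hands the job in; it is judged then, once.
The state is a dict: "time_s": time; "joint_pos": joint angles; "qvel": joint speeds; "effort": joint torques, N m; "tool_pos": TCP position; "tcp_rot": TCP orientation; "wrist_force": force on the tool from outside, world axes, zero at the start; "ft_torque": the same for the moment, N m; "width": finger opening in m; "gripper_force": force on a finger pad.
Only numpy, scipy, OpenCV 4.12 (cv2) and the standard library are available. Lean on these libraries where they do the work, as an engineer would, in place of code of your own. Each camera call takes 0.05 s, during which the arm holds its last target. There are 200 camera calls.

## Working session

There is one attempt and no reset: what is moved stays moved. The work goes in short steps, Python scripts to look and compute and a tool call to move; the robot and the scene stay as the last step left them, time stands still between calls to the robot, and variables do not carry over. Pictures are saved under pics/ and viewed, at most 10 in all, crops included, and the job is handed in when it is done.

Besides the shell and the picture viewer there is one more tool, called after "Request:" as name(argument=value, ...) on one line, values as JSON. send_rows: Moves the arm, as the interface text tells. Its arguments: {"type":"object","properties":{"motion":{"type":"array"},"newtons":{"type":"number"}},"required":["motion"]}

```bash
mkdir -p pics; python3 - <<'E'
from cell import r,eyes
import cv2,pickle
o=r.get_obs();print({k:(v.round(3) if hasattr(v,'round') else v) for k,v in o.items()},r.tcp_to_tips)
d={}
for n in("scene","top"):
    c=eyes.read_camera(n);d[n]=c;cv2.imwrite(f"pics/{n}0.png",cv2.resize(c["img"][:,:,::-1],(800,600),interpolation=cv2.INTER_CUBIC));print(c.keys(),c["mtx"],c["world_to_cam"].round(3))
pickle.dump(d,open("c0.pkl","wb"))
E
```

```text
{'time_s': 0.0, 'joint_pos': array([-1.251,  0.327, -0.194,  1.052,  0.   ,  1.437]), 'qvel': array([-0.002,  0.   ,  0.002, -0.002, -0.   , -0.001]), 'effort': array([ 1.0000e-03, -4.4340e+01,  2.6244e+01,  1.5000e-02, -0.0000e+00,
        0.0000e+00]), 'tool_pos': array([ 0.241, -0.494,  0.247]), 'tcp_rot': array([-3.14 , -0.   ,  0.454]), 'wrist_force': array([-0.01 , -0.297,  0.512]), 'ft_torque': array([ 0.02 , -0.031, -0.018]), 'gripper_force': 0.0, 'width': 0.08541856125697707} 0.017
dict_keys(['img', 'mtx', 'world_to_cam']) [[369.66172473   0.         250.73839418]
 [  0.         369.66172473 189.59054809]
 [  0.           0.           1.        ]] [[-0.467  0.884  0.02   0.251]
 [-0.528 -0.297  0.796  0.181]
 [ 0.709  0.362  0.605 -1.592]
 [ 0.     0.     0.     1.   ]]
dict_keys(['img', 'mtx', 'world_to_cam']) [[401.69382592   0.         251.44474466]
 [  0.         401.69382592 193.05973557]
 [  0.           0.           1.        ]] [[ 2.00e-03 -1.00e+00  1.00e-03 -5.00e-03]
 [ 9.81e-01  2.00e-03  1.96e-01 -5.56e-01]
 [-1.96e-01  1.00e-03  9.81e-01 -1.25e+00]
 [ 0.00e+00  0.00e+00  0.00e+00  1.00e+00]]
```

View pics/top0.png

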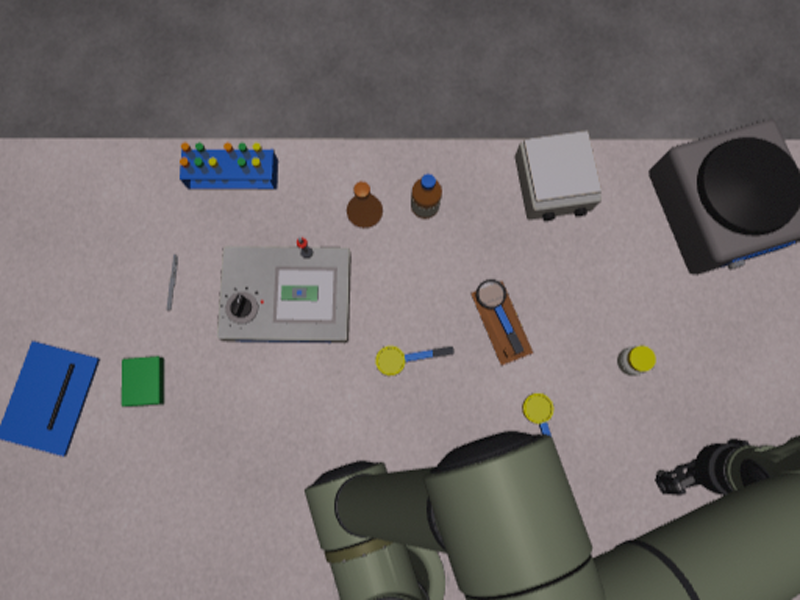

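View pics/scene0.png

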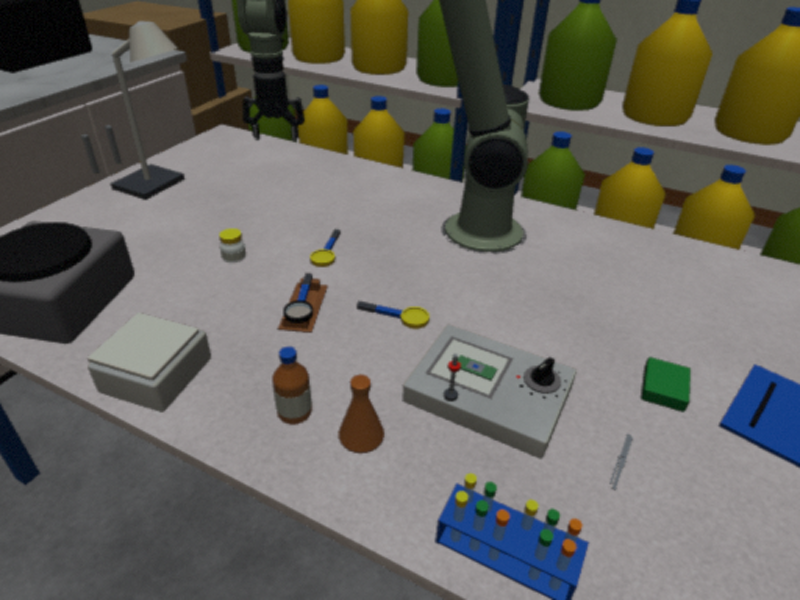

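The top view shows the stage around (285,295), its knob at (240,305) and red dot at (262,301), the slide at (299,293), and the collar at (302,243). The black-ringed loupe on its rest runs from (490,293) to (518,350). The scene view shows the same objects, with the collar at (455,367).

```bash
cat > h.py <<'E'
import numpy as np,cv2
def ray(c,u,v):
    M=c["world_to_cam"];R=M[:3,:3];t=M[:3,3];K=c["mtx"]
    d=np.array([(u-K[0,2])/K[0,0],-(v-K[1,2])/K[1,1],-1.]);return -R.T@t,R.T@d
def onz(c,u,v,z):
    o,d=ray(c,u,v);return o+d*(z-o[2])/d[2]
def tri(a,pa,b,pb):
    (o1,d1),(o2,d2)=ray(a,*pa),ray(b,*pb)
    s=np.linalg.lstsq(np.c_[d1,-d2],o2-o1,rcond=None)[0]
    p,q=o1+s[0]*d1,o2+s[1]*d2;return (p+q)/2,np.linalg.norm(p-q)
def proj(c,p):
    q=c["world_to_cam"]@np.r_[p,1];K=c["mtx"];return K[0,0]*q[0]/-q[2]+K[0,2],K[1,1]*-q[1]/-q[2]+K[1,2]
def blobs(c,lo,hi,box,amin=4):
    x0,y0,x1,y1=box;h=cv2.cvtColor(c["img"],cv2.COLOR_RGB2HSV)
    m=cv2.inRange(h,np.array(lo),np.array(hi));k=np.zeros_like(m);k[y0:y1,x0:x1]=m[y0:y1,x0:x1]
    cs=cv2.findContours(k,cv2.RETR_EXTERNAL,cv2.CHAIN_APPROX_NONE)[0]
    n,l,s,ce=cv2.connectedComponentsWithStats(k)
    return [(int(s[i,4]),ce[i],np.argwhere(l==i)[:,::-1]) for i in sorted(range(1,n),key=lambda i:-s[i,4]) if s[i,4]>=amin]
E
python3 - <<'E'
import pickle;from h import *
d=pickle.load(open("c0.pkl","rb"));T,S=d["top"],d["scene"]
np.set_printoptions(precision=4,suppress=True)
def show(n,b):
    for x in b[:3]:print(n,x[0],x[1])
b=(135,150,230,225)
g=blobs(T,(40,80,30),(85,255,255),b);show('slideT',g)
p=np.vstack([x[2] for x in g[:2]]).astype(np.float32)
q=cv2.minAreaRect(np.array([onz(T,*a,.061)[:2] for a in p],np.float32));print('slide rect',q)
rT=blobs(T,(0,140,60),(8,255,255),b,2)+blobs(T,(172,140,60),(180,255,255),b,2);show('redT',rT)
bs=(255,205,375,290)
rS=blobs(S,(0,140,60),(8,255,255),bs,2)+blobs(S,(172,140,60),(180,255,255),bs,2);show('redS',rS)
for s in rT[:1]:
  for t in rS[:1]:print('collar',tri(T,s[1],S,t[1]))
# stage top: light gray low-sat
h=cv2.cvtColor(T["img"],cv2.COLOR_RGB2HSV);print('hsv stage',h[212,180],h[165,160],'table',h[230,180],h[200,240],'knob',h[195,154])
bl=blobs(T,(100,120,40),(125,255,255),(300,175,345,235));show('blueHandle',bl)
x=bl[0][2];w=np.array([onz(T,*a,.044)[:2] for a in x],np.float32);r=cv2.minAreaRect(w);print('handle',r)
dk=blobs(T,(0,0,0),(180,255,70),(295,170,345,235));show('dark',dk)
for n,c,bx in(('stage',T,(135,150,230,225)),('kn',T,(138,180,172,210)),('loupe',T,(295,170,345,240)),('knS',S,(320,220,375,270))):
    x0,y0,x1,y1=bx;im=c["img"][y0:y1,x0:x1,::-1];globals()[n]=cv2.resize(im,(400,300),interpolation=cv2.INTER_CUBIC)
cv2.imwrite("pics/m.png",np.vstack([np.hstack([stage,kn]),np.hstack([loupe,knS])]))
E
```

```text
slideT 49 [183.3878 186.8776]
slideT 11 [198.7273 184.8182]
slide rect ((0.5730177760124207, 0.1924048364162445), (0.07033982127904892, 0.026621514931321144), 86.67192077636719)
redT 24 [192.8333 155.4167]
redT 2 [167.  192.5]
redS 34 [290.5588 234.4118]
collar (array([0.6602, 0.1803, 0.1278]), np.float64(0.0025596848471932335))
hsv stage [165   7 141] [170   6 138] table [178  19 162] [178  19 159] knob [150  20  13]
blueHandle 94 [321.9362 203.9255]
handle ((0.52223140001297, -0.2340134084224701), (0.061360880732536316, 0.014872544445097446), 24.798139572143555)
dark 79 [329.038  219.2278]
dark 39 [308.2564 191.6154]
dark 31 [320.5484 186.2258]
```

View pics/m.png

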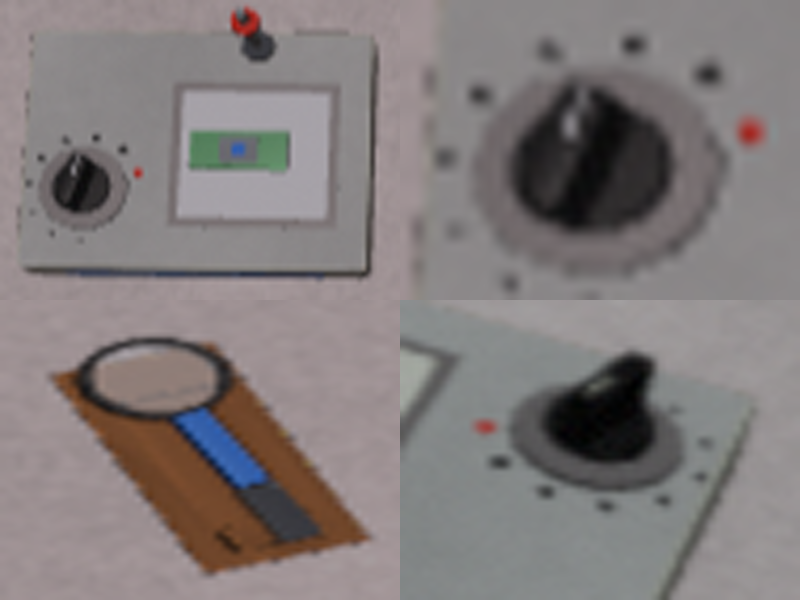

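The crops show the slide centred at about crop (238,150) and the knob mark at full-image (152.9,191.5), pointing away from the robot. The loupe lies at roughly 25°, with its lens away from the robot. Next I'll compute the stage pose, the knob axis and mark direction, and the loupe points.

```bash
python3 - <<'E'
import pickle;from h import *
d=pickle.load(open("c0.pkl","rb"));T,S=d["top"],d["scene"]
np.set_printoptions(precision=4,suppress=True)
print('cam',ray(T,0,0)[0],ray(S,0,0)[0])
c=np.array([onz(T,143.3-.5,158.7-.5,.055),onz(T,224.5-.5,159.5-.5,.055),onz(T,222.8-.5,217.5,.055),onz(T,140.5,216.5,.055)])[:,:2]
print(c)
yaws=[np.arctan2(*(-(c[1]-c[0]))[::1])-0, ]
ex=(c[0]+c[1]-c[2]-c[3]);ey=(c[0]+c[3]-c[1]-c[2])
print('len',np.linalg.norm(ex)/2,np.linalg.norm(ey)/2,'yaw',np.arctan2(ex[1],ex[0]),np.arctan2(-ey[0],ey[1]))
y=np.arctan2(-ey[0],ey[1]);R=np.array([[np.cos(y),-np.sin(y)],[np.sin(y),np.cos(y)]]);m=c.mean(0)
W=lambda a:m+R@np.array(a)
ax=W([-.035,.085]);print('centre',m,'axis',ax,'post',W([.085,-.045]),'redot dir stage',R.T@(onz(T,167,192.5,.055)[:2]-ax))
# red-dot based: dot on image
print('axis px top',proj(T,np.r_[ax,.099]),proj(T,np.r_[ax,.067]),'scene',proj(S,np.r_[ax,.099]))
for n,C,bx in(('T',T,(147,186,162,206)),('S',S,(330,228,362,258))):
    x0,y0,x1,y1=bx;v=C["img"][y0:y1,x0:x1].max(2);print(n);print(v)
E
```

```text
cam [ 0.3    -0.0031  1.3342] [1.3423 0.4077 0.8142]
[[0.6725 0.3551]
 [0.6703 0.0868]
 [0.4756 0.0893]
 [0.4784 0.3518]]
len 0.1944389847056581 0.26543628767857147 yaw 0.00195837902634301 -0.009242288048860093
centre [0.5742 0.2208] axis [0.54   0.3061] post [0.6588 0.175 ] redot dir stage [ 0.0174 -0.0357]
axis px top (np.float64(152.4257060690299), np.float64(195.05236040847407)) (np.float64(154.82432141385593), np.float64(196.9585401683062)) scene (np.float64(347.2740347814849), np.float64(230.77687552400255))
T
[[138 138 137 124 121 130 131 129 129 127 129 131 137 139 140]
 [137 137 128 130 126 105 108 114 115 113 115 121 128 132 138]
 [136 128 113 116 102  71  91  89  96 114 114 114 115 122 130]
 [128 115 114 110  72  40  97  40  55  92 115 114 115 116 118]
 [115 112 110  94  43  57  89  49  22  38  93 106 115 115 117]
 [110 110  96  56  44 103  62  43  17  15  36  77  99 115 116]
 [110 101  61  31  48 132  49  29  13  17  27  43  59 105 116]
 [109  72  36  29  45 106  50  20  11  14  33  46  45  78 117]
 [101  38  29  34  41  49  41  15  14  19  40  46  47  48 117]
 [ 79  35  
[... 3975 characters left out ...]
0 131 117 110 128 137 137 135 136]
 [136 136 136 137 138 137 137 138 137 131 128 135 136 137 139 136 131 107
  105 124 136 137 136 136 133  94  74 120 135 136 137 134]
 [136 137 137 138 136 136 137 136 138 136 136 137 139 135 137 138 133  91
   70 106 130 138 139 136 134 129 112 128 138 138 134 121]
 [138 137 137 137 137 137 136 136 136 136 135 137 138 137 136 136 137 129
  113 125 134 135 137 139 136 136 134 137 137 136 134 103]
 [137 138 136 136 137 136 137 136 136 135 134 137 137 138 138 138 139 138
  135 137 136 138 135 138 138 140 137 136 136 134 129  93]
 [138 139 137 137 139 137 137 137 137 136 137 137 136 138 139 138 139 138
  139 138 138 139 139 137 136 135 137 136 135 132 106  92]]
```

```bash
cat > plan.py <<'E'
import sys,numpy as np
from scipy.spatial.transform import Rotation as Ro
from cell import r
np.set_printoptions(precision=4,suppress=True)
def plan(way,start=None):
    """way: list of (x,y,z,yaw,n calls); prints per-call shift cm and turn deg in tool axes, assuming exact tracking"""
    o=r.get_obs();p=np.array(o["tool_pos"]);R=Ro.from_euler("xyz",o["tcp_rot"])
    print('t',o["time_s"],'tcp',p,o["tcp_rot"],'w',o["width"])
    for x,y,z,yaw,n in way:
        g=Ro.from_euler("xyz",[np.pi,0,yaw])
        dp=(np.array([x,y,z])-p)/n;rv=(g*R.inv()).as_rotvec()/n
        for k in range(n):
            s=R.inv().apply(dp)*100;t=np.degrees(R.inv().apply(rv))
            print('   ',s.round(2),t.round(1))
            p=p+dp;R=Ro.from_rotvec(rv)*R
if __name__=="__main__":
    plan([tuple(map(float,a.split(',')[:4]))+(int(a.split(',')[4]),) for a in sys.argv[1:]])
E
python3 plan.py .543,.308,.2,2.84,6
```

```text
t 0.1 tcp [ 0.2409 -0.4939  0.2476] [-3.1401 -0.0002  0.4537] w 0.085486222929969
    [10.38 -9.8   0.81] [ -0.   -0.  -22.8]
    [13.37 -5.02  0.81] [ -0.   -0.  -22.8]
    [14.27  0.55  0.8 ] [ -0.   -0.  -22.8]
    [12.94  6.04  0.8 ] [ -0.   -0.  -22.8]
    [ 9.6  10.58  0.79] [ -0.   -0.  -22.8]
    [ 4.75 13.47  0.79] [ -0.   -0.  -22.8]
```

Request:
send_rows(motion=[[8.5,2.6,-2.5,0.2,0,0,-5.7],[8.5,5.2,-4.9,0.4,0,0,-11.4],[8.5,7.8,-7.4,0.6,0,0,-17.1],[8.5,10.4,-9.8,0.8,0,0,-22.8],[8.5,10.4,-9.8,0.8,0,0,-22.8]], newtons=30)

```text
time_s: 0.52
tool_pos: [0.2921, -0.3545, 0.2394]
tcp_rot: [-3.137, -0.004, 0.859]
wrist_force: [-0.4, 0.2, -0.4]
width: 0.085
gripper_force: 0.0
```

Request:
send_rows(motion=[[8.5,3.3,-1.3,0.2,0,0,-5.7],[8.5,6.7,-2.5,0.4,0,0,-11.4],[8.5,10.0,-3.8,0.6,0,0,-17.1],[8.5,13.4,-5.0,0.8,0,0,-22.8],[8.5,13.4,-5.0,0.8,0,0,-22.8]])

```text
time_s: 0.93
tool_pos: [0.3427, -0.2217, 0.2316]
tcp_rot: [-3.14, -0.003, 1.258]
wrist_force: [-0.7, -0.6, -0.6]
width: 0.085
gripper_force: 0.0
```

Request:
send_rows(motion=[[8.5,3.6,0.1,0.2,0,0,-5.7],[8.5,7.1,0.3,0.4,0,0,-11.4],[8.5,10.7,0.4,0.6,0,0,-17.1],[8.5,14.3,0.6,0.8,0,0,-22.8],[8.5,14.3,0.6,0.8,0,0,-22.8]])

```text
time_s: 1.35
tool_pos: [0.3941, -0.0887, 0.2239]
tcp_rot: [3.141, -0.003, 1.657]
wrist_force: [-0.3, 0.2, -1.3]
width: 0.085
gripper_force: 0.0
```

Request:
send_rows(motion=[[8.5,3.2,1.5,0.2,0,0,-5.7],[8.5,6.5,3.0,0.4,0,0,-11.4],[8.5,9.7,4.5,0.6,0,0,-17.1],[8.5,12.9,6.0,0.8,0,0,-22.8],[8.5,12.9,6.0,0.8,0,0,-22.8]])

```text
time_s: 1.77
tool_pos: [0.4448, 0.0438, 0.216]
tcp_rot: [3.14, -0.001, 2.053]
wrist_force: [-0.5, -0.1, -0.2]
width: 0.0848
gripper_force: 0.0
```

```bash
python3 plan.py .543,.308,.15,2.84,2 .543,.308,.092,2.84,1; python3 -c "
from cell import r;print(r.get_obs()['joint_pos'])"
```

```text
t 1.7667 tcp [0.4448 0.0438 0.216 ] [ 3.1397 -0.0013  2.053 ] w 0.08482898617805645
    [ 9.42 10.47  3.33] [  0.1  -0.  -22.5]
    [ 4.69 13.29  3.32] [  0.1  -0.  -22.5]
    [0.  0.  5.8] [-0. -0.  0.]
[-0.0686659   0.16265682 -0.49849687  0.90870268  0.00210512  1.01995102]
```

Request:
send_rows(motion=[[8.5,2.4,2.6,0.8,0,0,-5.6],[8.5,4.7,5.2,1.6,0,0,-11.2],[8.5,7.1,7.9,2.5,0,0,-16.9],[8.5,9.4,10.5,3.3,0,0,-22.5],[8.5,9.4,10.5,3.3,0,0,-22.5]])

```text
time_s: 2.18
tool_pos: [0.4952, 0.1748, 0.1816]
tcp_rot: [3.14, -0.001, 2.443]
wrist_force: [0.0, 0.4, -0.0]
width: 0.0846
gripper_force: 0.0
```

Request:
send_rows(motion=[[8.5,1.2,3.3,0.8,0,0,-5.6],[8.5,2.3,6.6,1.6,0,0,-11.2],[8.5,3.5,10.0,2.5,0,0,-16.9],[8.5,4.7,13.3,3.3,0,0,-22.5],[8.5,4.7,13.3,3.3,0,0,-22.5]])

```text
time_s: 2.6
tool_pos: [0.5453, 0.3066, 0.148]
tcp_rot: [3.141, -0.001, 2.835]
wrist_force: [0.3, -1.0, 0.3]
width: 0.0848
gripper_force: 0.0
```

```bash
python3 plan.py .543,.308,.090,2.84,1; python3 - <<'E'
from cell import eyes
import cv2,numpy as np
a=eyes.read_camera("top")["img"][150:230,120:230,::-1];b=eyes.read_camera("scene")["img"][170:270,290:400,::-1]
cv2.imwrite("pics/a.png",np.hstack([cv2.resize(x,(400,360),interpolation=cv2.INTER_CUBIC) for x in(a,b)]))
E
```

```text
t 2.6 tcp [0.5453 0.3066 0.148 ] [ 3.1406 -0.0008  2.8348] w 0.08481460876555688
    [0.25 0.06 5.8 ] [ 0.1 -0.  -0.3]
```

View pics/a.png

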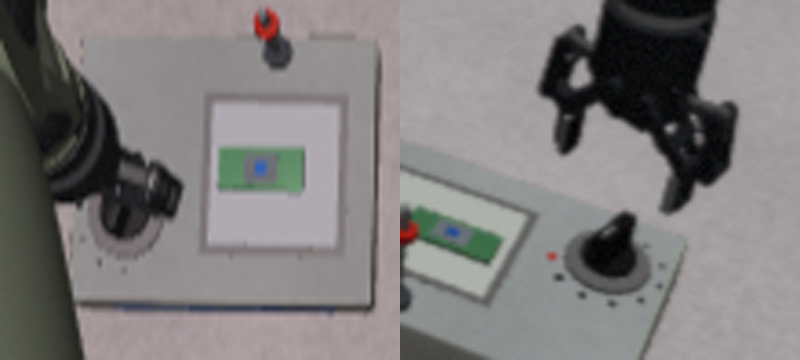

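The gripper is above the knob with its fingers on either side of the bar. The bar sits at about (610,240) in the right panel and the fingers at (570,130) and (680,190). I'll descend and close.

Request:
send_rows(motion=[[8.5,0.1,0,2,0,0,0],[8.5,0.2,0,4,0,0,0],[8.5,0.2,0,5.0,0,0,0],[8.5,0.2,0,5.8,0,0,0],[8.5,0.2,0,5.8,0,0,0]])

```text
time_s: 3.12
tool_pos: [0.541, 0.3024, 0.0911]
tcp_rot: [-3.14, -0.002, 2.829]
wrist_force: [-0.4, -0.6, 0.2]
width: 0.0851
gripper_force: 0.0
```

Request:
send_rows(motion=[[0,0,0,0,0,0,0],[0,0,0,0,0,0,0],[0,0,0,0,0,0,0],[0,0,0,0,0,0,0],[0,0,0,0,0,0,0]], newtons=20)

```text
time_s: 3.53
tool_pos: [0.5426, 0.3055, 0.0933]
tcp_rot: [3.138, 0.001, 2.831]
wrist_force: [5.0, 18.1, 2.4]
width: 0.0252
gripper_force: 9.2
```

Request:
send_rows(motion=[[0,0,0,0,0,0,0],[0,0,0,0,0,0,0],[0,0,0,0,0,0,0],[0,0,0,0,0,0,0],[0,0,0,0,0,0,0]])

```text
time_s: 3.95
tool_pos: [0.5442, 0.3107, 0.0939]
tcp_rot: [3.127, 0.001, 2.834]
wrist_force: [4.1, 16.7, -4.9]
width: 0.0134
gripper_force: 26.7
```

```bash
python3 -c "
from cell import r;o=r.get_obs();print(o['tool_pos'],o['tcp_rot'],o['ft_torque'],o['wrist_force'],o['width'],o['gripper_force'])"
```

```text
[0.5442032  0.31066254 0.09386956] [3.12734347e+00 9.06449985e-04 2.83421370e+00] [ 3.16935578 -0.88553948 -0.04330797] [ 4.06645909 16.70860492 -4.86402597] 0.013415106084137457 26.657482981681824
```

Request:
send_rows(motion=[[0,0,0.2,0,0,0,0],[0,0,0.4,0,0,0,0],[0,0,0.5,0,0,0,0],[0,0,0.5,0,0,0,0],[0,0,0.5,0,0,0,0]])

```text
time_s: 4.37
tool_pos: [0.5443, 0.3111, 0.0938]
tcp_rot: [3.137, 0.001, 2.832]
wrist_force: [0.3, 6.1, 3.8]
width: 0.0136
gripper_force: 28.0
```

```bash
python3 -c "
from cell import r;o=r.get_obs();print(o['tool_pos'],o['tcp_rot'],o['ft_torque'],o['wrist_force'],o['width'],o['gripper_force'])"
```

```text
[0.54433336 0.31108761 0.09378355] [3.13661976e+00 1.19889982e-03 2.83217532e+00] [1.07499332 0.00554267 0.03518282] [0.3323996  6.09575091 3.80156224] 0.013566903807569869 28.007040917873383
```

Request:
send_rows(motion=[[0,0,0.2,0,0,0,5],[0,0,0.3,0,0,0,10],[0,0,0.3,0,0,0,15],[0,0,0.3,0,0,0,20],[0,0,0.3,0,0,0,25]])

```text
time_s: 4.78
tool_pos: [0.5441, 0.3109, 0.0937]
tcp_rot: [-3.141, 0.002, 2.39]
wrist_force: [-3.4, -1.6, 9.7]
width: 0.0132
gripper_force: 28.8
```

Request:
send_rows(motion=[[0,0,0,0,0,0,4],[0,0,0,0,0,0,8],[0,0,0,0,0,0,12],[0,0,0,0,0,0,15],[0,0,0,0,0,0,15]])

```text
time_s: 5.2
tool_pos: [0.5438, 0.3107, 0.0937]
tcp_rot: [-3.14, 0.002, 2.13]
wrist_force: [-2.7, -2.9, 11.1]
width: 0.0134
gripper_force: 28.9
```

```bash
python3 -c "
from cell import r;o=r.get_obs();print(o['tool_pos'],o['tcp_rot'],o['ft_torque'],o['wrist_force'],o['width'],o['gripper_force'])"
```

```text
[0.54382306 0.31069521 0.09373216] [-3.14049554e+00  1.69727418e-03  2.13047701e+00] [-0.60063406  0.90220182 -0.04145813] [-2.69332905 -2.90441062 11.12145259] 0.013365457586660792 28.883120119571686
```

Request:
send_rows(motion=[[0,0,0,0,0,0,4],[0,0,0,0,0,0,8],[0,0,0,0,0,0,12],[0,0,0,0,0,0,15],[0,0,0,0,0,0,15]])

```text
time_s: 5.62
tool_pos: [0.5435, 0.3106, 0.0937]
tcp_rot: [-3.14, 0.002, 1.869]
wrist_force: [-4.8, -2.6, 11.4]
width: 0.0137
gripper_force: 29.0
```

```bash
python3 -c "
from cell import r;o=r.get_obs();print(o['tool_pos'],o['tcp_rot'],o['ft_torque'],o['wrist_force'],o['width'],o['gripper_force'])"
```

```text
[0.54351059 0.31062094 0.09372224] [-3.14039833e+00  1.95728897e-03  1.86946557e+00] [-0.75711973  1.06476788  0.16971584] [-4.79350325 -2.56078905 11.4082767 ] 0.013728137514926393 29.003389477729797
```

Request:
send_rows(motion=[[0,0,0,0,0,0,2],[0,0,0,0,0,0,4],[0,0,0,0,0,0,4],[0,0,0,0,0,0,4],[0,0,0,0,0,0,4]])

```text
time_s: 6.03
tool_pos: [0.5436, 0.3108, 0.0937]
tcp_rot: [-3.141, 0.002, 1.805]
wrist_force: [-4.4, -3.6, 10.8]
width: 0.0136
gripper_force: 53.8
```

```bash
python3 -c "
from cell import r;o=r.get_obs();print(o['tool_pos'],o['tcp_rot'],o['ft_torque'],o['wrist_force'],o['width'],o['gripper_force'])"
```

```text
[0.54355908 0.31082471 0.09374472] [-3.14086482e+00  2.13562535e-03  1.80457795e+00] [-0.62069669  1.01565887  1.32423646] [-4.35516277 -3.62013322 10.79816627] 0.01359041805638217 53.78701703622937
```

Request:
send_rows(motion=[[0,0,0,0,0,0,-2],[0,0,0,0,0,0,-3],[5,0,0,0,0,0,-3],[5,0,0,0,0,0,-3],[5,0,0,0,0,0,-3]])

```text
time_s: 6.45
tool_pos: [0.5441, 0.3114, 0.0921]
tcp_rot: [-3.141, 0.0, 1.853]
wrist_force: [0.4, 0.3, 0.3]
width: 0.0488
gripper_force: 0.0
```

Request:
send_rows(motion=[[5,0,0,0,0,0,0],[5,0,0,-2,0,0,0],[5,0,0,-5,0,0,0],[5,0,0,-9,0,0,0],[5,0,0,-12,0,0,0]])

```text
time_s: 6.87
tool_pos: [0.5443, 0.3117, 0.2143]
tcp_rot: [3.141, 0.0, 1.853]
wrist_force: [1.3, 0.9, -0.1]
width: 0.0503
gripper_force: 0.0
```

```bash
python3 plan.py .518,-.236,.21,3.57,4; python3 - <<'E'
from cell import eyes
import cv2,numpy as np
b=eyes.read_camera("scene")["img"][190:290,250:390,::-1]
cv2.imwrite("pics/b.png",cv2.resize(b,(560,400),interpolation=cv2.INTER_CUBIC))
E
```

```text
t 6.8667 tcp [0.5443 0.3117 0.2143] [3.1412 0.0001 1.8534] w 0.050310036374096735
    [-12.97  -4.45   0.11] [  0.    0.  -24.6]
    [-9.94 -9.44  0.11] [  0.    0.  -24.6]
    [ -5.11 -12.72   0.11] [  0.    0.  -24.6]
    [  0.65 -13.69   0.11] [  0.    0.  -24.6]
```

View pics/b.png

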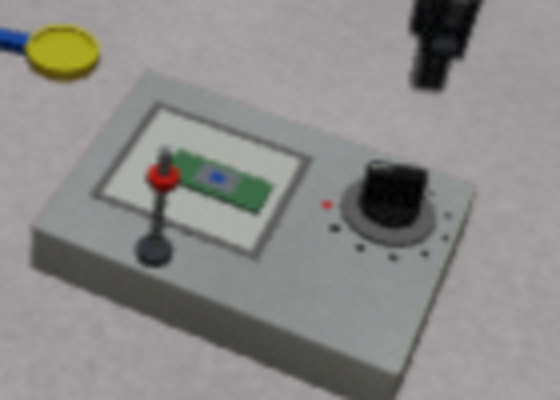

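The bar's end is now at the red dot side (knob at (393,195), dot at (327,205)), so the dimmer is at its stop. I'll remeasure the loupe, slide and collar from both views while they are unobstructed.

```bash
python3 - <<'E'
from h import *;from cell import eyes
np.set_printoptions(precision=4,suppress=True)
T,S=eyes.read_camera("top"),eyes.read_camera("scene")
def c2(lo,hi,bt,bs,n,amin=4):
    a,b=blobs(T,lo,hi,bt,amin),blobs(S,lo,hi,bs,amin)
    print(n,[(x[0],x[1].round(1)) for x in a[:2]],[(x[0],x[1].round(1)) for x in b[:2]])
    if a and b: print('   tri',*tri(T,a[0][1],S,b[0][1]))
    return a,b
B=((100,120,40),(125,255,255))
a,b=c2(*B,(300,175,345,235),(180,165,210,200),'handle')
for C,x,z in((T,a,.051),(S,b,.048)):
    w=np.array([onz(C,*p,z)[:2] for p in x[0][2]],np.float32);q=cv2.minAreaRect(w);v=cv2.fitLine(w,cv2.DIST_L2,0,.01,.01).ravel();print(q,'line',v,np.arctan2(v[1],v[0]))
c2((100,100,40),(125,255,255),(175,175,210,200),(290,220,320,245),'bluesq',2)
c2((0,140,60),(8,255,255),(185,145,200,165),(280,225,300,245),'collar',2)
g=blobs(T,(40,60,30),(85,255,255),(170,175,210,200));p=np.vstack([x[2] for x in g[:2]])
w=np.array([onz(T,*x,.061)[:2] for x in p],np.float32);print('slide',cv2.minAreaRect(w))
# lens ring: dark contour in top
d=blobs(T,(0,0,0),(180,255,75),(298,172,332,203),3);p=np.vstack([x[2] for x in d]).astype(np.float32)
e=cv2.fitEllipse(cv2.convexHull(p));print('ring',e,onz(T,*e[0],.037))
d=blobs(S,(0,0,0),(180,255,60),(178,185,204,210),3);p=np.vstack([x[2] for x in d]).astype(np.float32)
e2=cv2.fitEllipse(cv2.convexHull(p));print(e2,onz(S,*e2[0],.037),tri(T,e[0],S,e2[0]))
E
```

```text
handle [(94, array([321.9, 203.9]))] [(53, array([193.9, 186.9]))]
   tri [ 0.5219 -0.2329  0.0435] 0.002286440397138433
((0.5210255980491638, -0.23276068270206451), (0.06102795526385307, 0.014791861176490784), 24.79816436767578) line [ 0.9136  0.4065  0.5212 -0.2326] 0.4186221
((0.5263878703117371, -0.22757259011268616), (0.058276791125535965, 0.016713762655854225), 25.372760772705078) line [ 0.9069  0.4214  0.5263 -0.228 ] 0.43502653
bluesq [(9, array([191., 187.]))] [(8, array([303.8, 234. ]))]
   tri [0.5739 0.1923 0.0617] 0.0010686133426826355
collar [(24, array([192.8, 155.4]))] [(33, array([290.6, 234.3]))]
   tri [0.6601 0.1803 0.1281] 0.0026705399578098045
slide ((0.5742566585540771, 0.19181498885154724), (0.02652766928076744, 0.07173565030097961), 0.11601762473583221)
ring ((313.88458251953125, 188.3498077392578), (18.762313842773438, 19.315343856811523), 91.28953552246094) [ 0.5757 -0.2102  0.037 ]
((190.067138671875, 201.18460083007812), (17.958660125732422, 20.998762130737305), 44.06452560424805) [ 0.5863 -0.2028  0.037 ] (array([ 0.5773, -0.211 ,  0.0276]), np.float64(0.0015291806881580006))
```

Request:
send_rows(motion=[[5,-3.3,-1.1,0,0,0,-6],[5,-6.5,-2.2,0,0,0,-12],[5,-9.8,-3.3,0,0,0,-18],[5,-13,-4.4,0,0,0,-24.6],[5,-13,-4.4,0,0,0,-24.6]])

```text
time_s: 7.43
tool_pos: [0.5368, 0.1695, 0.2106]
tcp_rot: [-3.137, 0.0, 2.281]
wrist_force: [0.5, -0.1, -0.3]
width: 0.0501
gripper_force: 0.0
```

Request:
send_rows(motion=[[5,-2.5,-2.4,0,0,0,-6],[5,-5,-4.7,0,0,0,-12],[5,-7.5,-7.1,0,0,0,-18],[5,-9.9,-9.4,0,0,0,-24.6],[5,-9.9,-9.4,0,0,0,-24.6]])

```text
time_s: 7.85
tool_pos: [0.5309, 0.0337, 0.2109]
tcp_rot: [-3.138, -0.001, 2.709]
wrist_force: [1.1, 0.8, -0.5]
width: 0.0499
gripper_force: 0.0
```

Request:
send_rows(motion=[[5,-1.3,-3.2,0,0,0,-6],[5,-2.6,-6.4,0,0,0,-12],[5,-3.8,-9.5,0,0,0,-18],[5,-5.1,-12.7,0,0,0,-24.6],[5,-5.1,-12.7,0,0,0,-24.6]])

```text
time_s: 8.27
tool_pos: [0.525, -0.1029, 0.2111]
tcp_rot: [-3.14, -0.001, 3.138]
wrist_force: [0.1, -0.5, 0.0]
width: 0.0496
gripper_force: 0.0
```

Request:
send_rows(motion=[[5,0.2,-3.4,0,0,0,-6],[5,0.3,-6.8,0,0,0,-12],[5,0.5,-10.2,0,0,0,-18],[5,0.6,-13.7,0,0,0,-24.6],[5,0.6,-13.7,0,0,0,-24.6]])

```text
time_s: 8.68
tool_pos: [0.5193, -0.2401, 0.2111]
tcp_rot: [-3.14, -0.001, -2.716]
wrist_force: [-0.0, 0.1, -0.4]
width: 0.05
gripper_force: 0.0
```

```bash
python3 plan.py .518,-.2345,.10,3.567,1 .518,-.2345,.035,3.567,1
```

```text
t 8.6833 tcp [ 0.5193 -0.2401  0.2111] [-3.1398 -0.0013 -2.7162] w 0.05002457848078414
    [-0.12  0.58 11.11] [-0.1 -0.1 -0. ]
    [ 0.  -0.   6.5] [ 0.  0. -0.]
```

Request:
send_rows(motion=[[5,0,0.2,3,0,0,0],[5,0,0.4,6,0,0,0],[5,0,0.4,9,0,0,0],[5,0,0.4,11,0,0,0],[5,0,0.4,11,0,0,0]])

```text
time_s: 9.1
tool_pos: [0.5143, -0.2284, 0.097]
tcp_rot: [3.133, -0.005, -2.714]
wrist_force: [-1.4, 1.0, -0.8]
width: 0.0503
gripper_force: 0.0
```

```bash
python3 - <<'E'
from cell import eyes
import cv2,numpy as np
a=eyes.read_camera("top")["img"][160:250,280:360,::-1];b=eyes.read_camera("scene")["img"][140:220,160:240,::-1]
cv2.imwrite("pics/d.png",np.hstack([cv2.resize(x,(400,400),interpolation=cv2.INTER_CUBIC) for x in(a,b)]))
E
python3 plan.py .518,-.2345,.035,3.567,1
```

```text
t 9.2 tcp [ 0.5171 -0.2304  0.1014] [ 3.139  -0.0014 -2.713 ] w 0.049995365891612485
    [ 0.08 -0.43  6.64] [ 0.2 -0.1  0.2]
```

View pics/d.png

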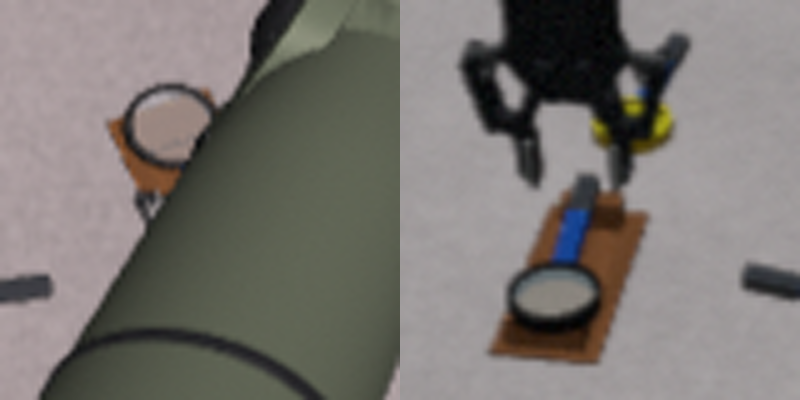

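The open fingers straddle the handle: fingertips are at (530,180) and (620,180), the handle at (570,240). I'll descend.

Request:
send_rows(motion=[[5,0.1,-0.2,2,0,0,0],[5,0.1,-0.4,4,0,0,0],[5,0.1,-0.4,5.5,0,0,0],[5,0.1,-0.4,6.6,0,0,0],[5,0.1,-0.4,6.6,0,0,0]])

```text
time_s: 9.62
tool_pos: [0.518, -0.2352, 0.0355]
tcp_rot: [3.14, -0.001, -2.713]
wrist_force: [-0.2, 0.6, 0.0]
width: 0.05
gripper_force: 0.0
```

Request:
send_rows(motion=[[5,0,0,0,0,0,0],[0,0,0,0,0,0,0],[0,0,0,0,0,0,0],[0,0,0,0,0,0,0],[0,0,0,0,0,0,0]], newtons=30)

```text
time_s: 10.03
tool_pos: [0.5192, -0.2362, 0.0375]
tcp_rot: [-3.14, 0.001, -2.712]
wrist_force: [0.1, 0.1, 5.8]
width: 0.0157
gripper_force: 30.7
```

Request:
send_rows(motion=[[0,0,0,0,0,0,0],[0,0,0,0,0,0,0],[0,0,0,0,0,0,0],[0,0,0,0,0,0,0],[0,0,0,0,0,0,0]])

```text
time_s: 10.45
tool_pos: [0.5191, -0.2362, 0.0375]
tcp_rot: [-3.14, 0.001, -2.712]
wrist_force: [0.2, 1.9, 6.3]
width: 0.0156
gripper_force: 30.7
```

Request:
send_rows(motion=[[0,0,0,-1,0,0,0],[0,0,0,-3,0,0,0],[0,0,0,-6,0,0,0],[0,0,0,-9,0,0,0],[0,0,0,-12,0,0,0]])

```text
time_s: 10.87
tool_pos: [0.5177, -0.2355, 0.1578]
tcp_rot: [3.141, -0.001, -2.712]
wrist_force: [0.7, 0.3, -2.0]
width: 0.0155
gripper_force: 29.7
```

Request:
send_rows(motion=[[0,0,0,-2,0,0,0],[0,0,0,-3,0,0,0],[0,0,0,-3,0,0,0],[0,0,0,-3,0,0,0],[0,0,0,-3,0,0,0]])

```text
time_s: 11.28
tool_pos: [0.5173, -0.2352, 0.1847]
tcp_rot: [3.139, -0.002, -2.712]
wrist_force: [-0.1, -0.0, -1.1]
width: 0.0156
gripper_force: 29.7
```

```bash
python3 - <<'E'
from h import *;from cell import r,eyes
np.set_printoptions(precision=4,suppress=True)
import numpy as np
o=r.get_obs();p=o['tool_pos'];y=o['tcp_rot'][2];print(p,o['tcp_rot'],o['wrist_force'],o['gripper_force'],o['width'])
S=eyes.read_camera("scene");T=eyes.read_camera("top")
e=p+.066*np.array([-np.cos(y),-np.sin(y),0]);print('exp lens',e,proj(S,e),proj(T,e))
def cr(C,q,n=45):
    u,v=map(int,q);return cv2.resize(C["img"][v-n:v+n,u-n:u+n,::-1],(400,400),interpolation=cv2.INTER_CUBIC)
cv2.imwrite("pics/e.png",np.hstack([cr(T,proj(T,e)),cr(S,proj(S,e))]))
E
python3 plan.py .55,-.05,.19,3.35,2 .509,.18,.19,3.141592,2
```

```text
[ 0.5173 -0.2352  0.1847] [ 3.1392 -0.0016 -2.7123] [-0.0732 -0.0071 -1.1285] 29.7385311126709 0.015604400114548304
exp lens [ 0.5773 -0.2078  0.1847] (np.float64(186.64132807836637), np.float64(162.09891858830227)) (np.float64(320.7420295628443), np.float64(177.37434523938992))
t 11.3833 tcp [ 0.5172 -0.2352  0.1844] [ 3.1387 -0.0019 -2.7123] w 0.015254127872823847
    [-5.34  7.74 -0.27] [ 0.1 -0.1  6.3]
    [-4.46  8.28 -0.27] [ 0.1 -0.1  6.3]
    [-0.37 11.68  0.  ] [-0. -0.  6.]
    [ 0.84 11.65  0.  ] [-0. -0.  6.]
```

View pics/e.png

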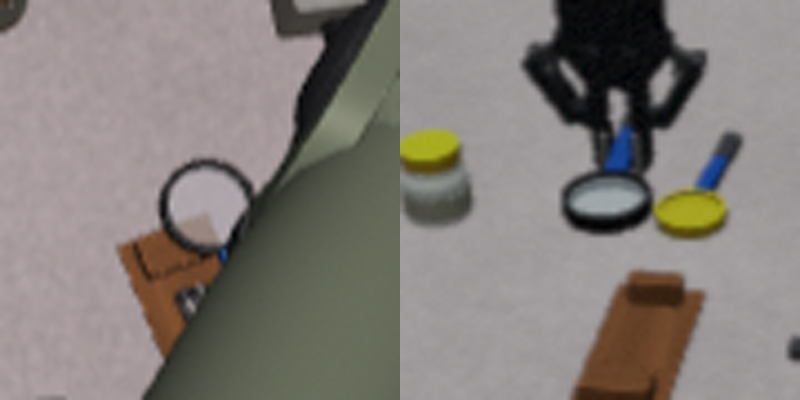

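Held and level, with the lens within 1–2 px of where the TCP predicts in both views (crop (205,203) and (606,203)). Next I'll carry it to the slide.

```bash
python3 plan.py .508,.192,.19,3.141592,4
```

```text
t 11.3833 tcp [ 0.5172 -0.2352  0.1844] [ 3.1387 -0.0019 -2.7123] w 0.015254127872823847
    [-4.23  9.81 -0.12] [ 0.  -0.   6.1]
    [-3.16 10.2  -0.12] [ 0.  -0.   6.1]
    [-2.05 10.48 -0.13] [ 0.  -0.   6.1]
    [-0.91 10.64 -0.13] [ 0.  -0.   6.1]
```

Request:
send_rows(motion=[[0,-0.7,1.6,0,0,0,1],[0,-1.7,4,0,0,0,2.5],[0,-2.7,6.3,0,0,0,4],[0,-3.7,8.6,-0.1,0,0,5.4],[0,-4.2,9.8,-0.1,0,0,6.1]])

```text
time_s: 11.8
tool_pos: [0.5145, -0.1265, 0.1859]
tcp_rot: [3.139, -0.002, -2.818]
wrist_force: [-0.1, -0.1, -1.6]
width: 0.0156
gripper_force: 29.8
```

Request:
send_rows(motion=[[0,-0.6,2,0,0,0,1.2],[0,-1.3,4.1,0,0,0,2.4],[0,-1.9,6.1,0,0,0,3.7],[0,-2.5,8.2,-0.1,0,0,4.9],[0,-3.2,10.2,-0.1,0,0,6.1]])

```text
time_s: 12.22
tool_pos: [0.5127, -0.0212, 0.1871]
tcp_rot: [3.141, -0.002, -2.926]
wrist_force: [-0.7, -0.6, -1.4]
width: 0.0154
gripper_force: 29.7
```

Request:
send_rows(motion=[[0,-0.4,2.1,0,0,0,1.2],[0,-0.8,4.2,0,0,0,2.4],[0,-1.2,6.3,0,0,0,3.7],[0,-1.6,8.4,-0.1,0,0,4.9],[0,-2.0,10.5,-0.1,0,0,6.1]])

```text
time_s: 12.63
tool_pos: [0.5098, 0.0855, 0.1881]
tcp_rot: [3.141, -0.002, -3.033]
wrist_force: [0.8, 0.5, -1.7]
width: 0.0154
gripper_force: 29.7
```

Request:
send_rows(motion=[[0,-0.2,2.6,0,0,0,1.5],[0,-0.5,5.5,0,0,0,3],[0,-0.7,8.2,0,0,0,4.5],[0,-0.9,10,-0.1,0,0,5.6],[0,-0.9,10.6,-0.1,0,0,6.1]])

```text
time_s: 13.05
tool_pos: [0.5072, 0.1932, 0.1891]
tcp_rot: [3.141, -0.002, -3.136]
wrist_force: [0.2, 0.5, -1.7]
width: 0.0156
gripper_force: 29.7
```

Request:
send_rows(motion=[[0,0,0,0,0,0,0],[0,0,0,0,0,0,0],[0,0,0,1,0,0,0],[0,0,0,2,0,0,0],[0,0,0,3,0,0,0]])

```text
time_s: 13.47
tool_pos: [0.5078, 0.1898, 0.159]
tcp_rot: [-3.141, -0.001, -3.14]
wrist_force: [-0.5, -0.2, -1.9]
width: 0.0156
gripper_force: 29.8
```

```bash
python3 plan.py .508,.192,.128,3.141592,1
```

```text
t 13.4667 tcp [0.5078 0.1898 0.159 ] [-3.1413 -0.0006 -3.1396] w 0.01563211463471995
    [-0.02  0.23  3.1 ] [-0.  -0.   0.1]
```

Tool axes at this yaw are x = −world x and y = +world y. I'll descend, then check.

Request:
send_rows(motion=[[0,0,0.1,1,0,0,0],[0,0,0.2,2,0,0,0],[0,0,0.2,2.7,0,0,0],[0,0,0.2,3.1,0,0,0],[0,0,0.2,3.1,0,0,0]])

```text
time_s: 13.88
tool_pos: [0.5073, 0.1927, 0.128]
tcp_rot: [-3.141, -0.002, -3.138]
wrist_force: [-0.7, -0.1, -2.2]
width: 0.0155
gripper_force: 29.8
```

Request:
send_rows(motion=[[0,0,0,0,0,0,0],[0,0,0,0,0,0,0],[0,0,0,0,0,0,0]])

```text
time_s: 14.13
tool_pos: [0.5085, 0.193, 0.1299]
tcp_rot: [3.141, 0.001, -3.138]
wrist_force: [0.1, -0.3, -1.6]
width: 0.0151
gripper_force: 29.8
```

```bash
python3 - <<'E'
from h import *;from cell import r,eyes
np.set_printoptions(precision=4,suppress=True)
o=r.get_obs();p=o['tool_pos'];y=o['tcp_rot'][2];print(p,o['tcp_rot'],o['wrist_force'],o['width'])
S=eyes.read_camera("scene");T=eyes.read_camera("top")
e=p+.066*np.array([-np.cos(y),-np.sin(y),0]);print('exp lens',e,proj(S,e),proj(T,e))
for C,b in((T,(185,145,200,165)),(S,(280,220,300,250))):
    print('collar',[(x[0],x[1]) for x in blobs(C,(0,140,60),(8,255,255),b,2)])
def cr(C,q,n=30):
    u,v=map(int,q);print(u-n,v-n);return cv2.resize(C["img"][v-n:v+n,u-n:u+n,::-1],(400,400),interpolation=cv2.INTER_CUBIC)
cv2.imwrite("pics/f.png",np.hstack([cr(T,proj(T,e)),cr(S,proj(S,e))]))
E
```

```text
[0.5085 0.193  0.1299] [ 3.1413  0.0012 -3.138 ] [ 0.0549 -0.3227 -1.5555] 0.015055958355861265
exp lens [0.5745 0.1932 0.1299] (np.float64(306.37992324485185), np.float64(216.6450260342723)) (np.float64(187.28837086105725), np.float64(182.19711936375333))
collar [(24, array([192.8333, 155.4167]))]
collar [(34, array([290.5588, 234.4118]))]
157 152
276 186
```

View pics/f.png

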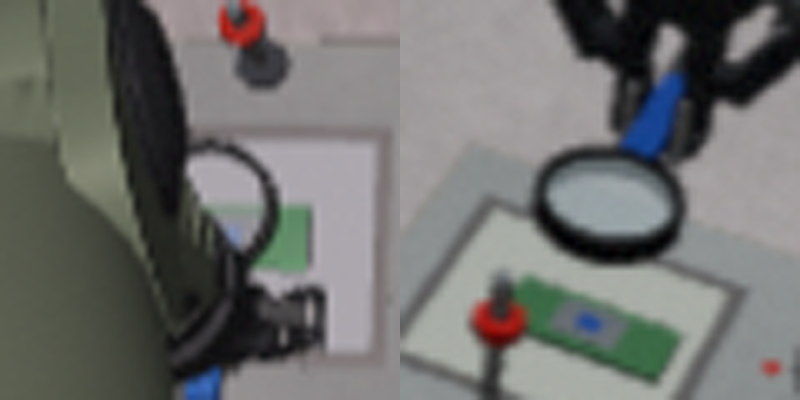

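The lens is centred at about crop (609,203) in the scene view, which matches the prediction, and the collar and slide haven't moved. It sits about 2 mm high, so I'll lower it and let it settle.

Request:
send_rows(motion=[[0,0,-0.1,0.1,0,0,0],[0,0,-0.1,0.2,0,0,0],[0,0,-0.1,0.2,0,0,0],[0,0,-0.1,0.2,0,0,0],[0,0,-0.1,0.2,0,0,0]])

```text
time_s: 14.65
tool_pos: [0.508, 0.1918, 0.1273]
tcp_rot: [-3.142, -0.0, -3.138]
wrist_force: [0.6, -0.1, -1.1]
width: 0.0151
gripper_force: 29.8
```

Request:
send_rows(motion=[[0,0,0,0,0,0,0],[0,0,0,0,0,0,0],[0,0,0,0,0,0,0],[0,0,0,0,0,0,0],[0,0,0,0,0,0,0]])

```text
time_s: 15.07
tool_pos: [0.508, 0.1918, 0.1273]
tcp_rot: [3.142, 0.0, -3.138]
wrist_force: [0.3, 0.4, -1.2]
width: 0.0152
gripper_force: 29.8
```

```bash
python3 -c "
from cell import r,order;o=r.get_obs();print(o['time_s'],o['tool_pos'],o['tcp_rot'],abs(o['qvel']).max(),o['width']);print(order.sign_off())"
```

```text
15.0667 [0.50799777 0.19184732 0.12729299] [ 3.14157967e+00  2.47808911e-05 -3.13809166e+00] 0.0015077357049076417 0.015173851434924307
the job is handed in; nothing more can be done
None
```

The dimmer was turned to its end stop, and I handed the job in at about 15 s with the loupe held level and still, its lens over the middle of the slide at collar height by my measurements; sign-off gave no verdict.

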